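# Turn the warming disc on the griddle

## Task

The terracotta bread-warming disc on the griddle must be turned over with the turner, so that its foot ends up on top and it lies flat on the griddle. The turner's handle is tucked under the low steel shelf: draw it out by the bare neck, lay it flat along the wooden board and let go, then take it again by its handle and tip the disc over with a quick turn of the wrist, keeping the disc low (no tossing) and never touching it with the gripper. Finally lay the turner flat along the wooden board again, underside down as before, and leave the other things on the counter where they are.

Things in the scene. Friction and masses are not known exactly. Their poses are not given: they have to be found in the camera images.
- disc: Terracotta disc, 0.15 kg: a round foot 74 mm wide, 8 mm high, under a rim plate 100 mm wide, 8 mm thick; the rim overhangs the foot by 13 mm all round, 8 mm above the griddle. Starts foot down in the half of the griddle nearer its open (-y) side. Origin: centre of the foot's underside; z points from foot to smooth top (up at the start, down once turned over).
- disc_center (a point): Centre of the disc, 8 mm along z from the origin of disc.
- turner: Rigid flat turner, 265 mm, 0.11 kg. Along its x from the tip: steel blade 85 long, 56 wide, 2 thick (x=120..35 mm); steel neck bar 14 wide, 10 high (x=35..-35); wooden handle 20 wide, 24 high (x=-35..-145). All undersides flush at z=0. Origin: underside, mid neck; x to the blade tip, z up. Starts flat on the counter, blade and neck out of the shelf, handle under it.
- turner_tip (a point): Middle of the blade's straight front edge.
- turner_neck (a point): Middle of the neck bar, 5 mm above the underside.
- turner_grip (a point): Middle of the wooden handle, 12 mm above the underside.
- riser: Fixed low steel shelf, top plate 200 (its x) by 180 mm (its y), underside 44, top 56 mm above the counter, on 8 mm side walls along its -x and +x edges; open at front (+y) and back. Origin: on the counter under its centre. The turner sticks out of the front, mid neck 28 to 40 mm before the edge; it comes free when drawn 150 mm along its own x with under 20 mm of lift.
- board: Fixed wooden rest board, 130 mm (its x) by 250 mm (its y), 12 mm thick, bare at the start. Origin: on the counter under its centre; z = 12 mm is its top. The turner must lie along its y axis, either way round.
- griddle: Fixed dark steel griddle, 250 (its x) by 320 mm (its y), smooth top 20 mm above the counter. Rims 10 mm wide and 12 mm above the top along -x, +x and +y; no rim on the -y side, where the turner can come in level. A loop handle sticks out 41 mm at +y. Origin: on the counter under its centre.
- mug: Turquoise ceramic mug, 80 mm across, 92 mm high; a loose bystander. Origin: centre of its underside.
- tin: Closed round tin of cast aluminium, 94 mm across, 84 mm high over its knob; a loose bystander. Origin: centre of its underside.
- oil: Green glass oil bottle, 62 mm across, 200 mm high; a loose bystander. Origin: centre of its underside.
- bowl: Round glass prep bowl, 110 mm across, 50 mm high; a loose bystander. Origin: centre of its underside.
- pepper: Small glass jar with steel cap, 52 mm across, 90 mm high; a loose bystander. Origin: centre of its underside.
Things that resemble listed ones, but are neither listed nor needed, are in the scene too. What is meant by the disc is not black, and is the smaller of those in its own colour.

How it is judged:
On the way, in this order (a step that is already met when the one before it is completed fails the run):
1. the turner is drawn out, held by its neck (distance between the grasp point and turner_neck below 0.05 m and contact force between the fingers and turner above 1 N and distance of turner from where it was at the start of the episode above 0.06 m), for 0.1 s.
2. the turner lies flat along the wooden board, let go and at rest (x of turner in the frame of board between -0.05 and 0.05 m and y of turner in the frame of board between -0.09 and 0.09 m and z of turner in the frame of board between 0.006 and 0.02 m and angle between turner's own z axis and vertical below 0.15 rad and angle between the x axis of turner and the y axis of board, either way round below 0.35 rad and contact force between the fingers and turner below 0.05 N and linear speed of turner below 0.02 m/s), for 0.2 s.
3. the turner has been taken again by its handle and lifted (distance between the grasp point and turner_grip below 0.062 m and contact force between the fingers and turner above 1 N and height (world z) of turner_grip above 0.045 m), for 0.2 s.
4. the disc is tipped up by the turner, which is held by its handle and turning (distance between the grasp point and turner_grip below 0.062 m and contact force between the fingers and turner above 1 N and angle between disc's own z axis and vertical above 0.8 rad and angle between turner's own z axis and vertical above 0.35 rad and angular speed of turner above 0.3 rad/s and contact force between turner and disc above 0.05 N), for 0.02 s.
5. the disc lies flat and still on the griddle, foot up (angle between disc's own z axis and vertical above 2.94 rad and x of disc_center in the frame of griddle between -0.115 and 0.115 m and y of disc_center in the frame of griddle between -0.15 and 0.15 m and z of disc_center in the frame of griddle between 0.022 and 0.036 m and linear speed of disc below 0.02 m/s), for 0.2 s.
At the end, for the whole second after the job is handed in: Disc still on the griddle inside its rims, z within 0.2 rad of straight down (foot up). Turner released and still on the board, underside down, flat within 0.15 rad, its x within 0.35 rad of the board's y (either way), origin within 50 mm across and 90 mm along of the board's centre (all of step 2 and all of step 5); the robot touches nothing.
It fails at once if the gripper or arm touches the disc (contact force between any of the fingers, the arm and disc above 0.5 N).
It fails at once if the disc is lifted or tossed more than about 160 mm above the griddle (height (world z) of disc_center above 0.18 m).
It fails at once if the disc leaves the griddle (x of disc_center in the frame of griddle below -0.13 m or x of disc_center in the frame of griddle above 0.13 m or y of disc_center in the frame of griddle below -0.17 m or y of disc_center in the frame of griddle above 0.17 m).
It fails at once if a bystander is pushed more than 30 mm or tipped over (distance of any of mug, tin, oil, bowl, pepper from where it was at the start of the episode above 0.03 m or angle between any of mug, tin, oil, bowl, pepper's own z axis and vertical above 0.5 rad).
It also fails if it takes over 54 s, if anything falls off the work surface, if the arm or the gripper's body presses on something with over 40 N, if the wrist force passes 120 N, or if a joint passes its speed limit or range.

## Robot

A 6-joint arm with a two-finger parallel gripper is mounted at the origin on the work surface. World frame = base frame: x ahead of the robot, y to its left, z up, the work surface at z = 0. Lengths are in m, angles in rad, forces in N, time in s.
With the tool pointing down it reaches from about 0.325 to 0.75 m from the base axis. Payload 7.6 kg.
Tool frame: the origin (TCP) lies midway between the tips of the shut fingers; the grasp point (between the pads) lies 19 mm behind it (arm.grip_depth is the distance from the TCP to the grasp point, in m); z points along the fingers, y is the line along which they close (so a half turn about z gives the same grasp; the last joint's range is limited). The gripper opens to 85 mm and grips with 20 to 120 N. Pads are 22 mm wide; open, the fingers measure 114 mm over their backs; the gripper's body (76 mm by 85 mm) begins 54 mm behind the grasp point. The pads swing forward as they close: fully open they stand 13 mm farther back than shut.
Start: joints at [-1.22, 0.052, 1.401, -0, 1.689, -0.07], TCP at [0.214, -0.479, 0.192] pointing down, gripper open.
Joint ranges: [-2.9, 2.9], [-0.91, 2.17], [0.12, 2.37], [-1.06, 4.2], [0.26, 2.73], [-2.93, 2.93]. Speed limits (rad/s): [2.57, 2.57, 3.01, 3.14, 3.14, 3.14].

## Interface

Orientations are given as [roll, pitch, yaw] about the fixed x, y, z axes, in that order (R = Rz(yaw) Ry(pitch) Rx(roll)).
In Python, from rig import arm gives the robot as it stands.
- The arm moves only by the shell command python3 -m crank 'ROWS' [OPENING] [FORCE]. ROWS is JSON, one flat list of numbers, 6 for each row, row after row: the shift along the tool's x, y, z in m, then the turn, a rotation vector about the tool's x, y, z in rad. In form: [tx, ty, tz, ax, ay, az, tx, ty, tz, ax, ay, az, ...]. A call has 1 to 20 rows; each row shifts and turns the commanded pose from where the row before left it, along the tool's axes as they then stand; what a row does not reach is not made up. A row lasts 1/10 s, in which the tool goes at most 50 mm and 8.59 degrees, less where a joint would pass 70% of its speed; a pose out of reach is approached as far as the arm can. A call is refused whole if a number of a shift passes 0.05 or a number of a turn 0.15, either way. A call with a gripper value outside its range is refused whole. OPENING is the opening, from 0 (shut) to 1 (fully open), set as the call begins (- or left out, the last holds). The fingers move at their own pace and stop on an object; FORCE is the grip in N (left out, the last holds). Time passes only in rows, so rows that do not move let the fingers close. It gives the time, the measured TCP pose, the force, the opening and the grip force at its end, in the units of the state.
- arm.state(): the state, without advancing time (a new reading comes with each control period).
- arm.snapshot(name): name is "side" or "top" or "wrist"; returns a dict with "img" (400x640x3 uint8, red, green, blue), "fov_y" (degrees; the focal length in pixels is half the picture's height over the tangent of half this angle, whatever the lens; pixels are square), "cx", "cy" (the principal point, pixels), "k1" (the pictures are not rectified: a ray, as slopes to the right and down, at radius r is drawn at 1 + k1 r^2 times it, then the intrinsics apply), "cam_to_world" (4x4, takes a point from camera to world coordinates); the wrist camera has in their place "mount" (4x4, takes a point from camera to tool coordinates, whose origin is the TCP and whose axes are the flange's). Camera axes: x right, y down, z forward; pixel columns grow to the right and rows downward; lengths in m; the calibration is good to about 2 mm. A picture is of the moment at which its call begins: read the wrist's pose just before it. There is no depth.
- arm.finish_job(): hands the job in; it is judged then, once.
The state is a dict: "t": time; "q": joint angles; "qd": joint speeds; "joint_torque": joint torques, N m; "tcp_pos": TCP position; "ee_rot": TCP orientation; "force": force on the tool from outside, world axes, zero at the start; "moment": the same for the moment, N m; "width": finger opening in m; "grasp_force": force on a finger pad.
Only numpy, scipy, OpenCV 4.12 (cv2) and the standard library are available. Lean on these libraries where they do the work, as an engineer would, in place of code of your own. Each camera call takes 0.05 s, during which the arm holds its last target. There are 200 camera calls.

## Working session

There is one attempt and no reset: what is moved stays moved. The work goes in short steps, Python scripts to look and compute and a shell command to move; the robot and the scene stay as the last step left them, time stands still between calls to the robot, and variables do not carry over. Pictures are saved under pics/ and viewed, at most 10 in all, crops included, and the job is handed in when it is done.

```bash
ls; mkdir -p pics
python3 - <<'E'
from rig import arm
import cv2,json,numpy as np
for n in("top","side"):
    s=arm.snapshot(n); cv2.imwrite(f"pics/{n}0.png",s["img"][:,:,::-1])
    print(n,s["fov_y"],s["cx"],s["cy"],s["k1"],np.round(s["cam_to_world"],4).tolist())
s=arm.state();print(s)
E
```

```text
pics
top 45.253411334953014 320.1408089513963 194.06403141908254 -0.0338144401746607 [[-0.0298, -0.9944, 0.1019, 0.3542], [-0.9996, 0.0298, -0.0018, 0.0212], [-0.0013, -0.1019, -0.9948, 1.7147], [0.0, 0.0, 0.0, 1.0]]
side 48.25974116366532 329.87686919869304 195.17650580969985 -5.5909413576069465e-05 [[-0.9691, -0.0992, 0.2259, 0.2378], [-0.2454, 0.4823, -0.8409, 1.0738], [-0.0256, -0.8704, -0.4917, 0.6888], [0.0, 0.0, 0.0, 1.0]]
{'t': 0.1, 'q': array([-1.22032305e+00,  5.27617114e-02,  1.40160872e+00,  2.28845573e-05,
        1.68859546e+00, -7.02993507e-02]), 'qd': array([ 3.97538810e-05, -1.21602952e-03, -1.98537693e-03,  3.09102922e-04,
       -2.26075314e-03, -2.91716052e-04]), 'joint_torque': array([ 1.41543562e-03, -3.82581139e+01, -3.60985315e+01, -5.62632283e-05,
        4.78300644e-03,  7.18401168e-06]), 'tcp_pos': array([ 0.21436344, -0.47889542,  0.19077031]), 'ee_rot': array([-3.14022440e+00, -1.19131670e-04,  4.20775221e-01]), 'force': array([ 0.1642153 ,  0.40849935, -0.39294478]), 'moment': array([-0.0601813 , -0.01247006,  0.02271549]), 'grasp_force': 0.0, 'width': 0.08579817554616925}
```

View pics/top0.png

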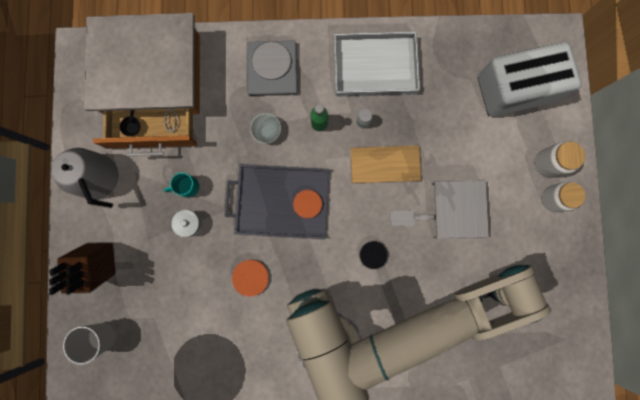

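View pics/side0.png

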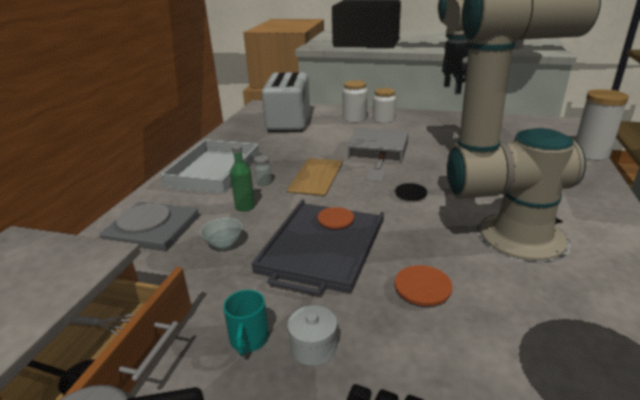

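The top view shows the griddle (239-330,165-238) with the small orange disc at (308,204). The turner blade is at about (402,217), the riser at (461,209) and the board at (386,164). The side view agrees. I'll enlarge the centre of the top view.

```bash
cat > cam.py <<'E'
import numpy as np, cv2
from rig import arm
from scipy.spatial.transform import Rotation as R
def T_tool():
    s=arm.state();T=np.eye(4);T[:3,:3]=R.from_euler('xyz',s["ee_rot"]).as_matrix();T[:3,3]=s["tcp_pos"];return T
def shot(n,name):
    T=T_tool();s=arm.snapshot(n)
    s["T"]=s["cam_to_world"] if "cam_to_world" in s else T@s["mount"]
    if name: np.save(f"pics/{name}.npy",s,allow_pickle=True)
    return s
def load(name): return np.load(f"pics/{name}.npy",allow_pickle=True).item()
def KD(s):
    f=200/np.tan(np.radians(s["fov_y"])/2)
    return np.array([[f,0,s["cx"]],[0,f,s["cy"]],[0,0,1]]),np.array([s["k1"],0,0,0,0])
def px2w(s,pts,z):
    K,D=KD(s);u=cv2.undistortPoints(np.array(pts,float).reshape(-1,1,2),K,D)[:,0]
    d=np.c_[u,np.ones(len(u))]@s["T"][:3,:3].T;o=s["T"][:3,3]
    return o+d*((np.array(z)-o[2])/d[:,2])[:,None]
def w2px(s,P):
    K,D=KD(s);Ti=np.linalg.inv(s["T"])
    return cv2.projectPoints(np.array(P,float).reshape(-1,1,3),cv2.Rodrigues(Ti[:3,:3])[0],Ti[:3,3],K,D)[0][:,0]
E
python3 - <<'E'
from cam import *
s=shot("top","t1");im=s["img"][140:260,220:500,::-1]
c=cv2.resize(im,(798,342),interpolation=cv2.INTER_CUBIC);cv2.imwrite("pics/crop1.png",c)
E
```

```text
(no output)
```

View pics/crop1.png

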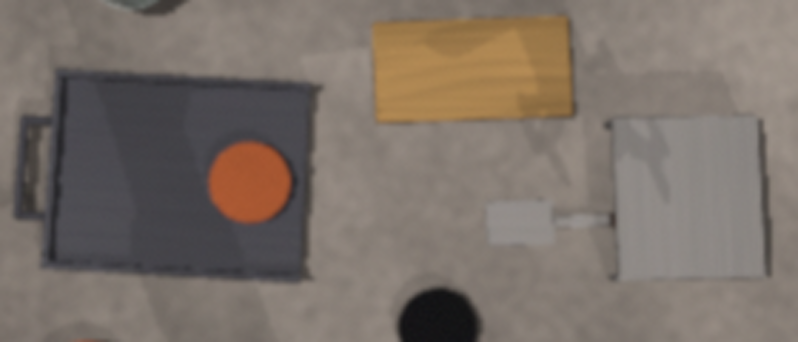

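The crop (2.85x) shows these points:
- Blade corners (487,203), (487,244), (553,200) and (553,243), with the neck running to (612,220).
- Board corners (373,24), (569,17), (573,115) and (378,122).
- Disc centre (250,181).
- Griddle corners (58,70), (318,87), (308,278) and (43,266).

```bash
python3 - <<'E'
from cam import *
s=load("t1")
def f(p,z): 
    p=np.array(p)/2.85+[220,140]; return px2w(s,p,[z]*len(p))
def show(n,c): print(n,np.round(c,4).tolist(),"mean",np.round(c.mean(0),4))
show("blade",f([(487,203),(487,244),(553,200),(553,243)],.002))
show("neck",f([(560,221),(608,220)],.01))
show("board",f([(373,24),(569,17),(573,115),(378,122)],.012))
show("disc",f([(250,181),(208,182),(292,181),(250,140),(250,223)],.036))
show("griddle",f([(58,70),(318,87),(308,278),(43,266)],.032))
show("riser",f([(612,118),(760,118),(768,276),(617,278)],.056))
E
python3 - <<'E'
from cam import *
s=arm.snapshot("wrist");print(s["mount"].round(4).tolist(),s["fov_y"])
E
```

```text
blade [[0.4603, -0.2329, 0.002], [0.4089, -0.2306, 0.002], [0.4615, -0.3161, 0.002], [0.4077, -0.3134, 0.002]] mean [ 0.4346 -0.2733  0.002 ]
neck [[0.4345, -0.322, 0.01], [0.434, -0.3821, 0.01]] mean [ 0.4343 -0.352   0.01  ]
board [[0.6905, -0.0975, 0.012], [0.6922, -0.3461, 0.012], [0.5671, -0.3446, 0.012], [0.5655, -0.0992, 0.012]] mean [ 0.6288 -0.2218  0.012 ]
disc [[0.4941, 0.0628, 0.036], [0.4944, 0.1145, 0.036], [0.4925, 0.0111, 0.036], [0.5449, 0.0614, 0.036], [0.4424, 0.0642, 0.036]] mean [0.4936 0.0628 0.036 ]
griddle [[0.6403, 0.2983, 0.032], [0.6091, -0.0248, 0.032], [0.373, -0.0049, 0.032], [0.3973, 0.32, 0.032]] mean [0.5049 0.1471 0.032 ]
riser [[0.5565, -0.3828, 0.056], [0.5511, -0.5652, 0.056], [0.3579, -0.5625, 0.056], [0.3613, -0.3784, 0.056]] mean [ 0.4567 -0.4722  0.056 ]
[[0.0003, -0.953, -0.3031, 0.0764], [1.0, -0.0, 0.0012, 0.0004], [-0.0011, -0.3031, 0.953, -0.1816], [0.0, 0.0, 0.0, 1.0]] 69.13167128581597
```

```bash
cat >> cam.py <<'E'
def to(p,rpy):
    "shift (in current tool axes) and then rotvec (tool) to reach target TCP pose"
    T=T_tool();Rt=R.from_euler('xyz',rpy).as_matrix()
    print("shift",np.round(T[:3,:3].T@(np.array(p)-T[:3,3]),4),"turn",np.round(R.from_matrix(T[:3,:3].T@Rt).as_rotvec(),4))
E
python3 -m crank '[0.0434,-0.0074,0,0,0,0,0.0434,-0.0074,0,0,0,0,0.0434,-0.0074,0,0,0,0,0.0434,-0.0074,0,0,0,0,0.0434,-0.0074,0,0,0,0,0.0434,-0.0074,0,0,0,0,0,0,0,0,0,-0.144,0,0,0,0,0,-0.144,0,0,0,0,0,-0.144,0,0,0,0,0,-0.144,0,0,0,0,0,-0.144,0,0,0,0,0,-0.144,0,0,0,0,0,-0.144,0,0,0,0,0,-0.142,0,0,0,0,0,0]' 1 60
python3 - <<'E'
from cam import *
s=shot("wrist","w1");cv2.imwrite("pics/w1.png",s["img"][:,:,::-1]);to([.4343,-.332,.19],[np.pi,0,np.pi/2])
E
```

```text
t: 1.7
tcp_pos: [0.4339, -0.3323, 0.1913]
ee_rot: [-3.141, -0.0, 1.572]
force: [-0.4, -0.6, -0.4]
width: 0.0853
grasp_force: 0.0
shift [0.0002 0.0003 0.0013] turn [-0.0003 -0.0002 -0.003 ]
```

View pics/w1.png

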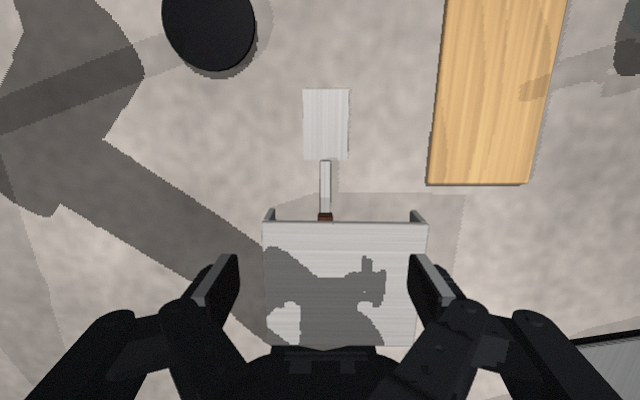

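The wrist view shows the blade corners at (303,89), (349,89), (303,159) and (348,160). The neck is centred at (325,160) and the handle begins at (325,213).

Run:
```python
from cam import *
s=load("w1")
print(px2w(s,[(303,89),(349,89),(303,159),(348,160),(325.5,160),(325.5,213),(427,185),(529,185)],[.002]*4+[.01]*2+[.012]*2).round(4))
```

```text
[[ 0.4092 -0.2336  0.002 ]
 [ 0.4641 -0.2335  0.002 ]
 [ 0.4076 -0.3174  0.002 ]
 [ 0.4653 -0.3186  0.002 ]
 [ 0.4364 -0.3173  0.01  ]
 [ 0.4367 -0.3881  0.01  ]
 [ 0.5666 -0.3489  0.012 ]
 [ 0.6971 -0.3488  0.012 ]]
```

```bash
python3 -m crank '[-0.003,0.0027,0.045,0,0,0,0,0,0.045,0,0,0,0,0,0.045,0,0,0,0,0,0.04,0,0,0,0,0,0.007,0,0,0,0,0,0.005,0,0,0,0,0,0,0,0,0]'
python3 -m crank '[0,0,0,0,0,0,0,0,0,0,0,0,0,0,0,0,0,0,0,0,0,0,0,0,0,0,0,0,0,0,0,0,0,0,0,0,0,0,0,0,0,0,0,0,0,0,0,0]' 0 80
```

```text
t: 2.45
tcp_pos: [0.4376, -0.3361, 0.0063]
ee_rot: [3.14, 0.002, 1.57]
force: [-0.1, 0.1, -0.2]
width: 0.0851
grasp_force: 0.0
t: 3.25
tcp_pos: [0.4367, -0.3353, 0.0045]
ee_rot: [-3.142, 0.0, 1.571]
force: [0.9, 0.4, -0.7]
width: 0.0001
grasp_force: 0.0
```

Run:
```python
from cam import *
s=shot("wrist","w2");a=s["img"][100:400,170:470,::-1];t=shot("side","s2");b=t["img"][100:250,320:470,::-1]
cv2.imwrite("pics/w2.png",np.hstack([cv2.resize(a,(400,400)),cv2.resize(b,(400,400))]))
```

```text
(no output)
```

View pics/w2.png

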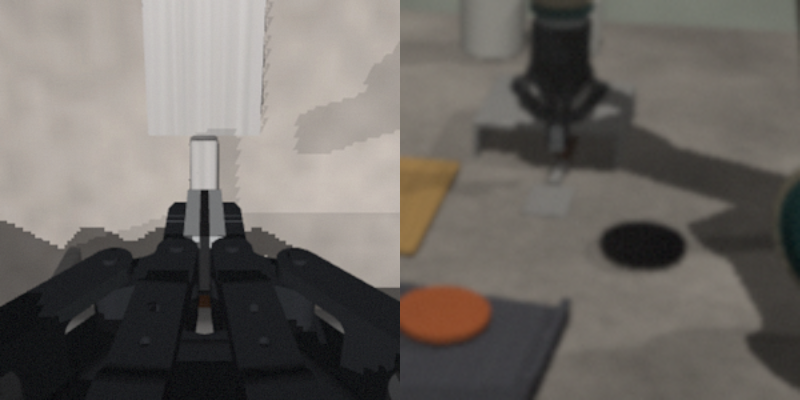

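The left panel shows the pads shut at about px (309-336, 242-276), with the neck still passing below them, so they closed above it. I'll check this by projecting the known points.

Run:
```python
from cam import *
s=load("w2");T=T_tool()
for d in(0,-.01,-.02): 
    for ox in (.011,-.011): print("tool z",d,"x",ox,w2px(s,[(T@[ox,0,d,1])[:3]]).round(0))
print(w2px(s,[(.4367,-.319,.01),(.4367,-.324,.01),(.4367,-.335,.01)]).round(0))
a=s["img"][170:330,250:400,::-1];cv2.imwrite("pics/w2b.png",cv2.resize(a,(600,640)[::1],interpolation=cv2.INTER_CUBIC)[:600])
```

```text
tool z 0 x 0.011 [[324. 212.]]
tool z 0 x -0.011 [[324. 242.]]
tool z -0.01 x 0.011 [[324. 217.]]
tool z -0.01 x -0.011 [[324. 249.]]
tool z -0.02 x 0.011 [[324. 223.]]
tool z -0.02 x -0.011 [[324. 256.]]
[[324. 207.]
 [324. 215.]
 [324. 230.]]
```

View pics/w2b.png

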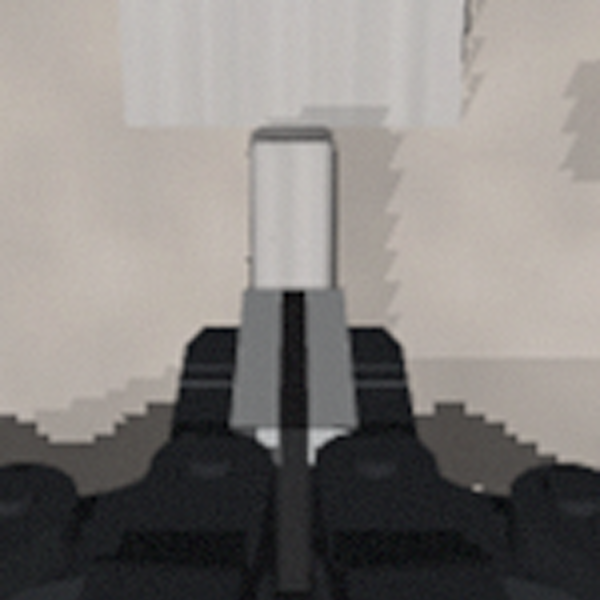

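Run:
```python
from cam import *
print(arm.grip_depth, [a for a in dir(arm) if a[0]!='_'], {k:v for k,v in arm.state().items() if k in('q','width','tcp_pos')})
s=load("s2")
for z in (.0045,.025,.045,.065): print(z,w2px(s,[(.4367,-.335,z)]).round(1), (w2px(s,[(.4367,-.335,z)])-[320,100])*2.667)
a=s["img"][120:190,350:420,::-1];cv2.imwrite("pics/s2b.png",cv2.resize(a,(560,560),interpolation=cv2.INTER_CUBIC))
```

```text
0.0187 ['IKError', 'finish_job', 'grip_depth', 'snapshot', 'state'] {'q': array([-7.21853364e-01,  2.67227829e-01,  1.54576243e+00, -6.20723876e-05,
        1.32863336e+00, -7.21841179e-01]), 'tcp_pos': array([ 0.43670395, -0.3353172 ,  0.0044775 ]), 'width': -0.00035845134014977236}
0.0045 [[378.5 165.7]] [[155.98273546 175.10171301]]
0.025 [[378.7 160.3]] [[156.42136804 160.93790164]]
0.045 [[378.8 155.1]] [[156.85481161 146.94158394]]
0.065 [[379.  149.8]] [[157.2938018  132.76609565]]
```

View pics/s2b.png

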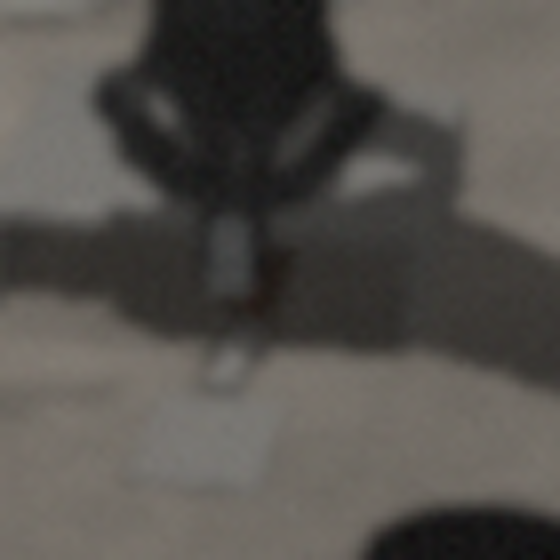

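The side crop shows the shut pad's tip at about px (379,157), which is z≈0.04. The wrist view gives the same result. The real tips are about 38–45 mm short of the reported TCP. I'll open, go lower and watch the force.

```bash
python3 -m crank '[0,0,0,0,0,0,0,0,0,0,0,0,0,0,0,0,0,0,0,0,0,0,0,0,0,0,0,0,0,0,0,0,0,0,0,0,0,0,0.012,0,0,0,0,0,0.012,0,0,0,0,0,0.012,0,0,0,0,0,0,0,0,0]' 1
python3 -m crank '[0,0,0,0,0,0,0,0,0,0,0,0,0,0,0,0,0,0,0,0,0,0,0,0,0,0,0,0,0,0,0,0,0,0,0,0,0,0,0,0,0,0,0,0,0,0,0,0]' 0 80
```

```text
t: 4.35
tcp_pos: [0.4352, -0.334, -0.0345]
ee_rot: [-3.138, -0.003, 1.571]
force: [0.3, 0.0, -0.0]
width: 0.0853
grasp_force: 0.0
t: 5.15
tcp_pos: [0.437, -0.3355, -0.0309]
ee_rot: [3.141, 0.001, 1.571]
force: [-0.8, 0.7, 5.2]
width: 0.0083
grasp_force: 78.8
```

```bash
python3 -m crank '[0,0,-0.005,0,0,0,0.01,0,0,0,0,0,0.02,0,0,0,0,0,0.02,0,0,0,0,0,0.02,0,0,0,0,0,0.02,0,0,0,0,0,0.02,0,0,0,0,0,0,0,0,0,0,0]' - 100
python3 - <<'E'
from cam import *
s=shot("wrist","w3");a=s["img"][:,:,::-1];cv2.imwrite("pics/w3.png",cv2.resize(a[60:360,140:500],(720,600)))
E
```

```text
t: 5.95
tcp_pos: [0.4361, -0.2227, -0.0272]
ee_rot: [-3.14, -0.001, 1.573]
force: [0.1, -0.1, -0.5]
width: 0.0063
grasp_force: 98.4
```

View pics/w3.png

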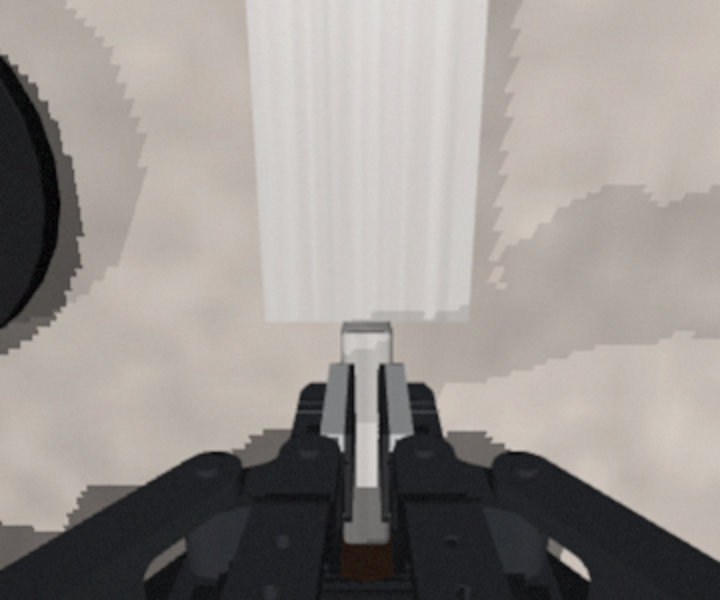

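The wrist view shows the neck held between the pads with the handle just behind, and the turner follows the gripper. I'll continue the draw, lift and carry it over the board.

```bash
python3 -m crank '[0.02,0,0,0,0,0,0.015,0,0,0,0,0,0,0,-0.01,0,0,0,0,0,-0.015,0,0,0,0,0,-0.012,0,0,0,0,0.02,0,0,0,0,0,0.03,0,0,0,0,0,0.035,0,0,0,0,0,0.035,0,0,0,0,0,0.03,0,0,0,0,0,0.025,0,0,0,0,0,0.02,0,0,0,0,0,0,0,0,0,0,0,0,0,0,0,0]'
python3 - <<'E'
from cam import *
s=shot("wrist","w4");t=shot("top","t4");a=s["img"][0:400:,100:540,::-1];b=t["img"][120:250,320:480,::-1]
cv2.imwrite("pics/w4.png",np.hstack([cv2.resize(a,(440,400)),cv2.resize(b,(360,400))]));to([.631,-.195,-.017],[np.pi,0,np.pi/2])
E
```

```text
t: 7.4
tcp_pos: [0.6315, -0.1908, 0.0105]
ee_rot: [-3.141, 0.0, 1.571]
force: [-0.3, -0.7, -0.4]
width: 0.0068
grasp_force: 98.5
shift [-0.0043  0.      0.0276] turn [-0.0005  0.0001 -0.0006]
```

View pics/w4.png

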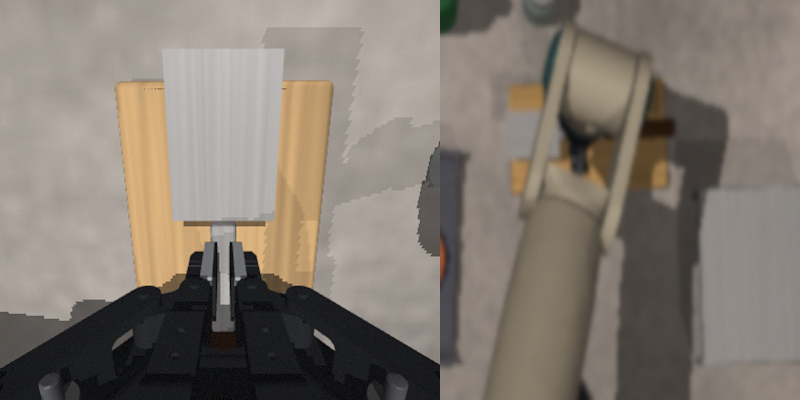

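The turner is level and centred along the board (blade left, handle right). I'll lower it.

```bash
python3 -m crank '[0,0,0.012,0,0,0,0,0,0.008,0,0,0,0,0,0.004,0,0,0,0,0,0.003,0,0,0,0,0,0.002,0,0,0,0,0,0,0,0,0,0,0,0,0,0,0]'
python3 - <<'E'
from cam import *
print(arm.state()["force"].round(2),arm.state()["tcp_pos"].round(4))
E
```

```text
t: 8.2
tcp_pos: [0.6319, -0.1904, -0.0182]
ee_rot: [3.141, 0.0, 1.571]
force: [0.4, 0.6, -1.1]
width: 0.0065
grasp_force: 98.9
[ 0.4   0.58 -1.09] [ 0.6319 -0.1904 -0.0182]
```

```bash
python3 -m crank '[0,0,0.0015,0,0,0,0,0,0.001,0,0,0,0,0,0,0,0,0]'
python3 -m crank '[0,0,0,0,0,0,0,0,0,0,0,0,0,0,0,0,0,0,0,0,0,0,0,0,0,0,0,0,0,0,0,0,0,0,0,0,0,0,-0.03,0,0,0,0,0,-0.05,0,0,0,0,0,-0.05,0,0,0,-0.03,0,-0.03,0,0,0,-0.04,0,0,0,0,0,-0.04,0,0,0,0,0,0,0,0,0,0,0,0,0,0,0,0,0]' 1
python3 - <<'E'
from cam import *
s=shot("wrist","w5");cv2.imwrite("pics/w5.png",s["img"][:,:,::-1])
im=s["img"].astype(int);r,b=im[:,:,0],im[:,:,2];hsv=cv2.cvtColor(s["img"],cv2.COLOR_RGB2HSV)
# handle: dark brown; print w2px of expected landmarks
print(w2px(s,[(.632,-.09,.014),(.632,-.175,.014),(.632,-.243,.036),(.632,-.353,.036)]).round(0))
m=((hsv[:,:,0]<15)&(hsv[:,:,1]>120)&(hsv[:,:,2]<140)&(hsv[:,:,2]>25)).astype(np.uint8)
n,l,st,c=cv2.connectedComponentsWithStats(m)
for i in range(1,n):
    if st[i,4]>60: print(st[i],c[i].round(1))
m2=((hsv[:,:,1]<25)&(hsv[:,:,2]>170)).astype(np.uint8)
n,l,st,c=cv2.connectedComponentsWithStats(m2)
for i in range(1,n):
    if st[i,4]>150: print("bl",st[i],c[i].round(1))
E
```

```text
t: 8.5
tcp_pos: [0.6322, -0.1905, -0.0188]
ee_rot: [3.14, 0.001, 1.571]
force: [-5.8, 2.2, 9.5]
width: 0.0065
grasp_force: 104.0
t: 9.9
tcp_pos: [0.6314, -0.301, 0.1384]
ee_rot: [-3.141, -0.001, 1.569]
force: [0.0, 0.1, 0.1]
width: 0.0855
grasp_force: 0.0
[[324. -55.]
 [324.  54.]
 [324. 129.]
 [324. 235.]]
[ 314  129   20  104 1905] [323.7 179.6]
bl [   18     0   574   362 73518] [284.4 147. ]
bl [ 294    0   61  127 4002] [323.9  39.6]
bl [528   0  22  26 404] [538.8  10.2]
bl [ 577   22   63  216 5993] [619.3 157.1]
bl [428 169  48  18 421] [452.  176.8]
bl [493 232  36  20 291] [510.1 242.5]
bl [560 242  54  16 354] [582.3 247.2]
bl [607 242  33  16 269] [626.2 248.1]
bl [   0  265   94   94 4074] [ 44.  312.7]
bl [270 306  31  39 824] [284.4 328.2]
bl [242 322  17  31 272] [251.9 340. ]
bl [135 369  45  31 901] [158.  386.6]
```

Handle and blade project exactly where expected: origin ≈ (0.632, -0.208), aligned with y. Next I'll take it by the handle.

```bash
python3 -m crank '[0.002,0.0005,0.045,0,0,0,0,0,0.045,0,0,0,0,0,0.045,0,0,0,0,0,0.015,0,0,0,0,0,0.007,0,0,0,0,0,0,0,0,0]'
python3 -m crank '[0,0,0,0,0,0,0,0,0,0,0,0,0,0,0,0,0,0,0,0,0,0,0,0,0,0,0,0,0,0,0,0,0,0,0,0,0,0,0,0,0,0,0,0,0,0,0,0]' 0 120
python3 -m crank '[0,0,-0.01,0,0,0,0,0,-0.03,0,0,0,0,0,-0.03,0,0,0,0,0,0,0,0,0,0,0,0,0,0,0]'
```

```text
t: 10.55
tcp_pos: [0.6331, -0.2981, -0.0166]
ee_rot: [3.14, 0.001, 1.572]
force: [-0.3, 0.1, 0.1]
width: 0.0855
grasp_force: 0.0
t: 11.35
tcp_pos: [0.6328, -0.2987, -0.0169]
ee_rot: [3.14, 0.001, 1.571]
force: [0.2, 0.2, 6.3]
width: 0.017
grasp_force: 118.5
t: 11.85
tcp_pos: [0.6324, -0.2984, 0.0525]
ee_rot: [3.141, 0.001, 1.571]
force: [-0.9, -0.3, -1.0]
width: 0.0168
grasp_force: 117.8
```

```bash
python3 -m crank '[0.01,-0.03,0,0,0,0,0.015,-0.035,0,0,0,0,0.015,-0.035,0.01,0,0,0,0.015,-0.027,0.012,0,0,0,0.008,-0.01,0.01,0,0,0,0,0,0,0,0,0,0,0,0,0,0,0]'
python3 - <<'E'
from cam import *
w=shot("wrist","w6");t=shot("top","t6");d=shot("side","s6");T=T_tool();print(T[:3,3].round(4))
c=lambda s,r,q,sz:cv2.resize(s["img"][r[0]:r[1],q[0]:q[1],::-1],sz,interpolation=cv2.INTER_CUBIC)
A=c(w,(0,160),(210,440),(400,278));B=c(t,(175,235),(285,375),(400,267));C=c(d,(170,270),(250,410),(400,250))
A=cv2.copyMakeBorder(A,0,0,0,0,0);E=np.vstack([B,C]);A=cv2.copyMakeBorder(A,0,E.shape[0]-A.shape[0],0,0,0)
cv2.imwrite("pics/m6.png",np.hstack([A,E]))
tip=lambda o:(T[:3,3]+[o,.2105,.029])
P=[tip(-.028),tip(.028),T[:3,3]+[-.028,.1255,.029],T[:3,3]+[.028,.1255,.029]]
print("w",((w2px(w,P)-[210,0])*400/230).round(0).tolist());print("t",((w2px(t,P)-[285,175])*400/90+[400,0]).round(0).tolist());print("s",((w2px(d,P)-[250,170])*2.5+[400,267]).round(0).tolist())
print("disc s",((w2px(d,[(.495,.063,.036),(.495,.013,.036),(.545,.063,.036)])-[250,170])*2.5+[400,267]).round(0).tolist())
E
```

```text
t: 12.55
tcp_pos: [0.4951, -0.2353, 0.0194]
ee_rot: [-3.14, -0.0, 1.571]
force: [0.3, 0.2, -0.8]
width: 0.0165
grasp_force: 118.0
[ 0.4961 -0.2359  0.0203]
w [[68.0, -495.0], [342.0, -495.0], [94.0, -9.0], [312.0, -9.0]]
t [[614.0, 155.0], [612.0, 84.0], [723.0, 152.0], [720.0, 81.0]]
s [[654.0, 333.0], [607.0, 328.0], [668.0, 299.0], [624.0, 295.0]]
disc s [[614.0, 380.0], [624.0, 357.0], [570.0, 375.0]]
```

View pics/m6.png

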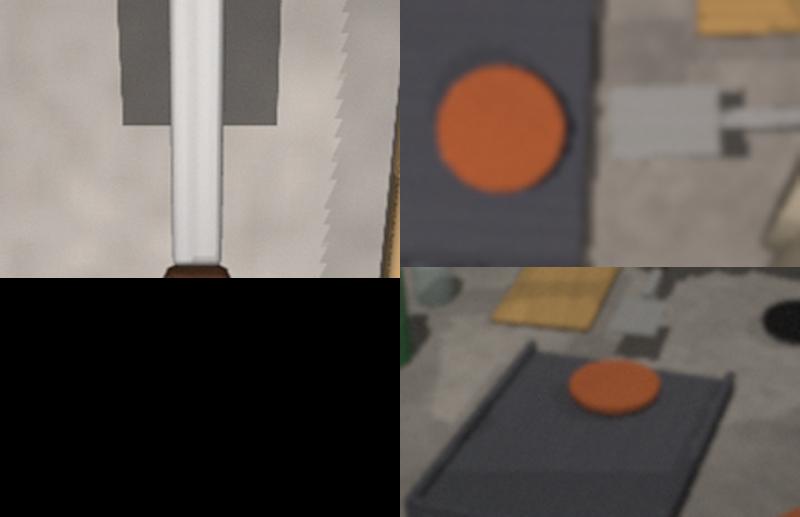

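The top panel puts the blade's front edge at (613,86)-(614,158) and the disc centre at (501,129). The side panel agrees that the blade is level. I'll compute the sideways offset.

Run:
```python
from cam import *
t=load("t6");f=lambda p:np.array(p)*[1,1]
g=lambda u,v:((u-400)*90/400+285,v*90/400+175)
print(px2w(t,[g(613.5,122),g(720,118),g(501,129),g(567,129),g(594,129)],[.049,.049,.036,.036,.02]).round(4))
```

```text
[[ 0.4941 -0.0258  0.049 ]
 [ 0.4947 -0.1094  0.049 ]
 [ 0.4923  0.0628  0.036 ]
 [ 0.4907  0.0107  0.036 ]
 [ 0.4914 -0.0109  0.02  ]]
```

```bash
python3 -m crank '[0,-0.002,0.01,0,-0.03,0,0,0,0.008,0,0,0,0,0,0.002,0,0,0,0,0,0,0,0,0]'
python3 -m crank '[0.01,0,-0.0003,0,0,0,0.01,0,-0.0003,0,0,0,0.008,0,-0.0002,0,0,0,0.007,0,-0.0002,0,0,0,0.005,0,-0.0002,0,0,0,0.003,0,-0.0001,0,0,0,0,0,0,0,0,0]'
```

```text
t: 13.1
tcp_pos: [0.4932, -0.2357, -0.0004]
ee_rot: [-3.141, 0.029, 1.571]
force: [-0.0, -0.6, -0.4]
width: 0.0168
grasp_force: 118.0
t: 13.8
tcp_pos: [0.4933, -0.1923, 0.0001]
ee_rot: [3.141, 0.03, 1.571]
force: [-0.6, 0.3, -0.6]
width: 0.0168
grasp_force: 118.0
```

Run:
```python
from cam import *
T=T_tool();print("tcp",T[:3,3].round(4),"tip",(T@[.2105,0,-.029,1])[:3].round(4))
t=shot("top","t7")
hsv=cv2.cvtColor(t["img"],cv2.COLOR_RGB2HSV);m=((hsv[:,:,0]<14)&(hsv[:,:,1]>150)).astype(np.uint8);m[:, :280]=0;m[:170]=0;m[240:]=0;m[:,350:]=0
n,l,st,c=cv2.connectedComponentsWithStats(m);print(st[1:],c[1:].round(1));
i=1+st[1:,4].argmax();print(px2w(t,[c[i]],[.036]).round(4))
```

```text
tcp [ 4.933e-01 -1.923e-01  1.000e-04] tip [0.4932 0.019  0.0227]
[[294 190  27  28 597]] [[307.2 203.6]]
[[0.4939 0.0646 0.036 ]]
```

```bash
python3 -m crank '[0.003,0,-0.0001,0,0,0,0.003,0,-0.0001,0,0,0,0.002,0,0,0,0,0,0,0,0,0,0,0]'
python3 - <<'E'
from cam import *
def disc(t):
    hsv=cv2.cvtColor(t["img"],cv2.COLOR_RGB2HSV);m=((hsv[:,:,0]<14)&(hsv[:,:,1]>150)).astype(np.uint8);m[:, :280]=0;m[:170]=0;m[240:]=0;m[:,350:]=0
    n,l,st,c=cv2.connectedComponentsWithStats(m);i=1+st[1:,4].argmax();print(st[i],px2w(t,[c[i]],[.036]).round(4))
disc(load("t1"));disc(shot("top","t8"));s=arm.state();T=T_tool();print((T@[.2105,0,-.029,1])[:3].round(4),s["force"].round(2))
E
```

```text
t: 14.25
tcp_pos: [0.4932, -0.1844, -0.0]
ee_rot: [3.142, 0.03, 1.571]
force: [0.1, -0.1, -1.1]
width: 0.0167
grasp_force: 118.0
[294 190  28  28 607] [[0.4941 0.0638 0.036 ]]
[293 190  28  28 601] [[0.4941 0.066  0.036 ]]
[0.4932 0.0268 0.0227] [ 0.54  0.7  -1.05]
```

Run:
```python
import numpy as np
W=[(.0268,.0227,-.03),(.030,.042,.07),(.040,.0615,.18),(.0585,.082,.30),(.082,.0955,.36),(.110,.107,.41),(.132,.116,.45),(.145,.122,.47)]
def tcp(y,z,a): c,s=np.cos(a),np.sin(a); return np.array([y-(.2105*c-.029*s),z-(.2105*s+.029*c)])
for (a,b) in zip(W,W[1:]):
    d=tcp(*b)-tcp(*a);c,s=np.cos(a[2]),np.sin(a[2])
    # tool x=(c,s), tool z=(s,-c)
    print(round(d@[c,s],4),round(d@[s,-c],4),round(b[2]-a[2],3), "grip h",round(b[1]-.2105*np.sin(b[2]),4),"heel",round(b[1]-.265*np.sin(b[2]),4),tcp(*b).round(3))
```

```text
0.0066 0.0015 0.1 grip h 0.0273 heel 0.0235 [-0.178 -0.002]
0.0158 0.0042 0.11 grip h 0.0238 heel 0.0141 [-0.162 -0.005]
0.0269 0.0081 0.12 grip h 0.0198 heel 0.0037 [-0.134 -0.008]
0.0286 0.0066 0.06 grip h 0.0213 heel 0.0021 [-0.105 -0.006]
0.032 0.0096 0.05 grip h 0.0231 heel 0.0014 [-0.071 -0.004]
0.0251 0.0089 0.04 grip h 0.0244 heel 0.0007 [-0.045 -0.002]
0.0149 0.0045 0.02 grip h 0.0267 heel 0.002 [-0.03   0.001]
```

```bash
python3 -m crank '[0.0066,0,0.0015,0,0.1,0,0.0158,0,0.0042,0,0.11,0,0.027,0,0.008,0,0.12,0,0.0286,0,0.0064,0,0.06,0,0.032,0,0.0085,0,0.05,0,0.025,0,0.0075,0,0.04,0,0.015,0,0.0035,0,0.02,0,0,0,0,0,0,0,0,0,0,0,0,0,0,0,0,0,0,0,0,0,0,0,0,0]'
python3 - <<'E'
from cam import *
T=T_tool();print("tip",(T@[.2105,0,-.029,1])[:3].round(4))
t=shot("top","t9");d=shot("side","s9")
for n,s,z in(("top",t,.03),("side",d,.03)):
    hsv=cv2.cvtColor(s["img"],cv2.COLOR_RGB2HSV);m=((hsv[:,:,0]<14)&(hsv[:,:,1]>140)).astype(np.uint8)
    k,l,st,c=cv2.connectedComponentsWithStats(m)
    for i in range(1,k):
        if st[i,4]>80 and 230<c[i][0]<390 and 160<c[i][1]<300: print(n,st[i],c[i].round(1),px2w(s,[c[i]],[z]).round(3), np.median(s["img"][l==i],0))
print(w2px(d,[(.494,.15,.036),(.494,.2,.036),(.494,.1,.036)]).round(0))
E
```

```text
t: 15.4
tcp_pos: [0.4934, -0.0316, 0.0043]
ee_rot: [3.141, -0.469, 1.57]
force: [0.2, -0.1, -1.1]
width: 0.0167
grasp_force: 118.0
tip [0.4935 0.143  0.1254]
top [260 192  25  27 527] [271.6 205.2] [[0.492 0.19  0.03 ]] [169.  88.  51.]
top [ 232  260   36   36 1018] [249.9 277.6] [[0.243 0.271 0.03 ]] [155.  80.  46.]
side [306 233  38  25 749] [324.5 245. ] [[0.492 0.196 0.03 ]] [136.  74.  43.]
[[328. 233.]
 [323. 244.]
 [333. 222.]]
```

The disc now lies at about (0.492, 0.193). I'll withdraw the turner upward and back, then level it and check the disc.

```bash
python3 -m crank '[0.0226,0,-0.0446,0,0,0,-0.0357,0,-0.018,0,0,0,-0.0357,0,-0.018,0,0,0,-0.0357,0,-0.018,0,0,0,-0.0357,0,-0.018,0,0,0,-0.0357,0,-0.018,0,0,0,-0.0357,0,-0.018,0,0,0,0,0,0,0,-0.117,0,0,0,0,0,-0.117,0,0,0,0,0,-0.117,0,0,0,0,0,-0.118,0,0,0,0,0,0,0,0]'
python3 - <<'E'
from cam import *
to([.632,-.298,.055],[np.pi,0,np.pi/2])
t=shot("top","t10");d=shot("side","s10")
for n,s,old in(("top",t,"t1"),("side",d,"s2")):
  for tag,q in(("now",s),("before",load(old))):
    hsv=cv2.cvtColor(q["img"],cv2.COLOR_RGB2HSV);m=((hsv[:,:,0]<14)&(hsv[:,:,1]>140)).astype(np.uint8)
    k,l,st,c=cv2.connectedComponentsWithStats(m)
    for i in range(1,k):
        if st[i,4]>80 and 250<c[i][0]<390 and 160<c[i][1]<270:
            x,y=c[i].round().astype(int);print(n,tag,st[i],c[i].round(1),px2w(q,[c[i]],[.03]).round(3));print(q["img"][y,x-20:x+21,0].tolist());print(q["img"][y-16:y+17,x,0].tolist())
E
```

```text
shift [-0.2147  0.1388 -0.1659] turn [ 2.000e-04 -4.696e-01 -5.000e-04]
top now [260 192  25  27 525] [271.5 205.2] [[0.492 0.191 0.03 ]]
[70, 69, 70, 71, 69, 71, 73, 90, 121, 145, 152, 155, 163, 170, 173, 174, 172, 173, 173, 174, 173, 173, 172, 171, 172, 173, 173, 171, 171, 172, 165, 145, 123, 116, 117, 116, 116, 117, 116, 117, 117]
[73, 86, 126, 153, 154, 154, 163, 170, 173, 174, 173, 173, 174, 174, 174, 174, 173, 173, 172, 173, 171, 172, 171, 170, 170, 169, 165, 165, 167, 160, 135, 96, 80]
top before [294 190  28  28 627] [307.4 203.5] [[0.495 0.064 0.03 ]]
[68, 69, 68, 70, 73, 90, 127, 160, 169, 169, 169, 170, 169, 169, 169, 169, 169, 170, 168, 167, 167, 167, 167, 167, 167, 166, 167, 166, 165, 164, 165, 165, 167, 161, 135, 78, 48, 59, 70, 69, 64]
[75, 103, 141, 163, 167, 165, 164, 163, 163, 164, 165, 165, 166, 166, 166, 167, 167, 168, 167, 168, 169, 169, 169, 170, 170, 168, 168, 168, 164, 144, 108, 82, 74]
side now [306 233  38  25 745] [324.6 245. ] [[0.491 0.196 0.03 ]]
[111, 127, 129, 128, 124, 116, 121, 135, 142, 146, 145, 146, 144, 144, 146, 146, 146, 146, 143, 146, 145, 145, 143, 144, 144, 144, 145, 143, 144, 142, 140, 134, 122, 121, 129, 139, 142, 140, 129, 105, 76]
[63, 64, 74, 97, 123, 140, 144, 146, 146, 145, 146, 143, 145, 143, 145, 145, 145, 146, 145, 140, 131, 120, 115, 120, 123, 125, 121, 110, 97, 83, 65, 57, 58]
side before [318 208  36  21 589] [335.3 217.6] [[0.495 0.066 0.03 ]]
[59, 68, 88, 118, 134, 139, 141, 140, 137, 138, 138, 138, 136, 140, 140, 142, 142, 142, 142, 142, 140, 142, 141, 142, 142, 142, 144, 143, 144, 144, 143, 141, 142, 143, 143, 141, 139, 126, 101, 77, 64]
[120, 117, 118, 119, 124, 134, 136, 139, 139, 140, 142, 140, 140, 141, 140, 141, 140, 143, 140, 142, 142, 142, 140, 137, 122, 107, 84, 59, 49, 58, 62, 62, 60]$: bad value
```

The disc is foot up: a bright foot ring shows, with a step down to the rim. The withdrawal call was refused because I miscounted the numbers, so I'll send it again.

```bash
python3 -m crank '[0.0226,0,-0.0446,0,0,0,-0.0357,0,-0.018,0,0,0,-0.0357,0,-0.018,0,0,0,-0.0357,0,-0.018,0,0,0,-0.0357,0,-0.018,0,0,0,-0.0357,0,-0.018,0,0,0,-0.0357,0,-0.018,0,0,0,0,0,0,0,-0.117,0,0,0,0,0,-0.117,0,0,0,0,0,-0.117,0,0,0,0,0,-0.118,0]'
python3 -c "
from cam import *
to([.632,-.298,.055],[np.pi,0,np.pi/2])"
```

```text
t: 16.7
tcp_pos: [0.4935, -0.2714, 0.0541]
ee_rot: [3.14, 0.004, 1.57]
force: [-0.5, 1.3, -1.0]
width: 0.0163
grasp_force: 118.1
shift [-0.0265  0.1385 -0.0006] turn [ 0.0015  0.004  -0.0005]
```

```bash
python3 -m crank '[-0.005,0.03,0,0,0,0,-0.007,0.035,0,0,0,0,-0.007,0.035,0,0,0,0,-0.005,0.025,0.01,0,0,0,-0.0025,0.0135,0.02,0,0,0,0,0,0.02,0,0,0,0,0,0,0,0.004,0,0,0,0,0,0,0]'
python3 - <<'E'
from cam import *
s=shot("wrist","w11")
for q in(load("w6"),s):
    im=q["img"].astype(int)
    print("neck->handle row",[int(np.argmin(np.diff(im[100:200,c,1]))+100) for c in(320,324,328)])
    for r in(30,100,140): 
        row=cv2.GaussianBlur(q["img"],(3,3),0)[r,290:360,2].astype(int); g=np.diff(row); print(r,290+g.argmax(),290+g.argmin())
E
```

```text
t: 17.5
tcp_pos: [0.6313, -0.2973, 0.0034]
ee_rot: [-3.141, -0.006, 1.571]
force: [1.1, -0.5, -1.5]
width: 0.0164
grasp_force: 118.2
neck->handle row [151, 152, 152]
30 307 336
100 338 335
140 337 334
neck->handle row [152, 151, 152]
30 307 337
100 309 335
140 309 335
```

```bash
python3 -m crank '[0,0,0.01,0,0,0,0,0,0.006,0,0,0,0,0,0.003,0,0,0,0,0,0.0015,0,0,0,0,0,0,0,0,0]'
python3 -m crank '[0,0,0,0,0,0,0,0,0,0,0,0,0,0,0,0,0,0,0,0,0,0,0,0,0,0,0,0,0,0,0,0,0,0,0,0,0,0,-0.03,0,0,0,0,0,-0.05,0,0,0,0,0,-0.05,0,0,0,0,0,-0.03,0,0,0,0,0,0,0,0,0,0,0,0,0,0,0]' 1
python3 - <<'E'
from cam import *
s=shot("wrist","w12")
hsv=cv2.cvtColor(s["img"],cv2.COLOR_RGB2HSV)
m=((hsv[:,:,0]<15)&(hsv[:,:,1]>120)&(hsv[:,:,2]<140)&(hsv[:,:,2]>25)).astype(np.uint8)
n,l,st,c=cv2.connectedComponentsWithStats(m)
for i in range(1,n):
    if st[i,4]>300:
        x,y,w,h=st[i][:4];print(st[i],px2w(s,[(x+w/2,y),(x+w/2,y+h)],[.036]*2).round(4))
m2=((hsv[:,:,1]<25)&(hsv[:,:,2]>170)).astype(np.uint8)
n,l,st,c=cv2.connectedComponentsWithStats(m2)
for i in range(1,n):
    if st[i,4]>2000: print("bl",st[i],px2w(s,[(st[i][0],st[i][1]+20),(st[i][0]+st[i][2],st[i][1]+20)],[.014]*2).round(3).tolist())
t=shot("top","t12")
for n,z in(("t1",.036),("t12",.036)):
    q=load(n);h=cv2.cvtColor(q["img"],cv2.COLOR_RGB2HSV);m=((h[:,:,0]<14)&(h[:,:,1]>140)).astype(np.uint8)
    k,l,st,c=cv2.connectedComponentsWithStats(m)
    for i in range(1,k):
        if st[i,4]>80 and 250<c[i][0]<390 and 160<c[i][1]<270: print(n,px2w(q,[c[i]],[z]).round(3))
d=np.abs(load("t1")["img"].astype(int)-t["img"]).sum(2)
for nm,(u,v) in dict(mug=(183,185),tin=(186,223),oil=(320,118),bowl=(266,128),pepper=(364,118)).items(): print(nm,d[v-12:v+12,u-12:u+12].mean().round(1))
E
```

```text
t: 18.05
tcp_pos: [0.6318, -0.2972, -0.0168]
ee_rot: [3.141, -0.005, 1.571]
force: [-0.6, -1.1, -0.5]
width: 0.0167
grasp_force: 118.2
t: 19.25
tcp_pos: [0.632, -0.2981, 0.1436]
ee_rot: [3.14, -0.004, 1.571]
force: [-0.1, 1.1, -1.0]
width: 0.0853
grasp_force: 0.0
[ 313  131   20  102 1832] [[ 0.6314 -0.2419  0.036 ]
 [ 0.6315 -0.3495  0.036 ]]
bl [   21     0   563   362 69841] [[0.348, -0.142, 0.014], [0.877, -0.142, 0.014]]
bl [ 293    0   60  129 4096] [[0.603, -0.142, 0.014], [0.66, -0.142, 0.014]]
bl [ 571    0   69  239 7688] [[0.864, -0.142, 0.014], [0.929, -0.142, 0.014]]
bl [ 480   98   86   89 2797] [[0.794, -0.23, 0.014], [0.882, -0.23, 0.014]]
bl [   0  264   95   98 4128] [[0.234, -0.427, 0.014], [0.351, -0.427, 0.014]]
t1 [[0.494 0.064 0.036]]
t12 [[0.492 0.184 0.036]]
mug 2.5
tin 1.3
oil 8.7
bowl 1.8
pepper 17.9
```

```bash
python3 -c "
from rig import arm
print(arm.finish_job())"
```

```text
the job is handed in; nothing more can be done
None
```

The disc lies foot up on the griddle, the turner is back flat along the board and released, and the job is handed in at about 19 s of the 54 s (no verdict was returned).

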